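# Set the stirrer to speed five and start it

## Robot

A 6-joint arm with a two-finger parallel gripper is mounted at the origin on the work surface; the furniture and walls round the work are solid. World frame = base frame: x ahead of the robot, y to its left, z up, the work surface at z = 0. Lengths are in m, angles in rad, forces in N, time in s.
With the tool pointing down it reaches from about 0.35 to 0.85 m from the base axis. Payload 8.1 kg.
Tool frame: the origin (TCP) lies at the very end of the fingers, on their centre line; the grasp point (between the pads) lies 19 mm behind it (robot.pinch_z is the distance from the TCP to the grasp point, in m); x points along the fingers, z is the direction in which the jaws open and shut, and the axes are right-handed (so a half turn about x gives the same grasp; the last joint's range is limited). The gripper opens to 93 mm and grips with 3 to 60 N. Pads are 15 mm wide; open, the fingers measure 128 mm over their backs; the gripper's body (75 mm by 188 mm) begins 65 mm behind the grasp point.
Start: joints at [-1.327, 0.13, 1.488, -0, 1.523, -0.085], TCP at [0.194, -0.568, 0.219] pointing down, gripper open.
Joint ranges: [-2.96, 2.96], [-0.89, 2.26], [0.02, 2.5], [-1.34, 4.48], [0, 2.73], [-2.66, 2.66]. Speed limits (rad/s): [2.39, 2.39, 2.79, 3.14, 3.14, 3.14].

## Interface

Orientations are given as a rotation vector (axis times angle).
In Python, from plant import robot, optics, ticket gives the robot as it stands.
- The arm moves only by the tool jog_arm, never from a script. Its argument "targets" is a list of rows, each a list of 7 numbers: the shift along the tool's x, y, z in cm, then the turn, a rotation vector about the tool's x, y, z in degrees, then the closure, from 0 (fully open) to 1 (shut). In form: [[dx, dy, dz, ax, ay, az, grip], ...]. A call has 1 to 5 rows; each row is the pose to reach, as a shift and turn from the pose measured when the call began, along the tool's axes at that moment; what a row does not reach only later rows make up. A row lasts 1/8 s, in which the tool goes at most 62.5 mm and 10.7 degrees, less where a joint would pass 70% of its speed; a pose out of reach is approached as far as the arm can. A call with a gripper value outside its range is refused whole. The fingers move at their own pace and stop on an object; "squeeze" is the grip in N (left out, the last holds). Time passes only in rows, so rows that repeat a pose let the fingers close. It gives the time, the measured TCP pose, the force and the opening at its end, in the units of the state.
- robot.read_state(): the state, without advancing time (a new reading comes with each control period).
- optics.read_camera(name): name is "side" or "top" or "wrist"; returns a dict with "frame" (384x512x3 uint8, red, green, blue), "vertical_fov" (degrees; the focal length in pixels is half the picture's height over the tangent of half this angle, whatever the lens; pixels are square), "cx", "cy" (the principal point, pixels), "R" (3x3) and "t" (3): a world point X has camera coordinates R X + t. Camera axes: x right, y down, z forward; pixel columns grow to the right and rows downward; lengths in m; the calibration is good to about 2 mm. A picture is of the moment at which its call begins. There is no depth.
- ticket.close_job(): hands the job in, once; it reports no verdict.
The state is a dict: "t": time; "q": joint angles; "dq": joint speeds; "joint_torque": joint torques, N m; "tool_pos": TCP position; "orientation": TCP orientation; "force": force on the tool from outside, world axes, zero at the start; "wrist_torque": the same for the moment, N m; "opening": finger opening in m.
Only numpy, scipy, OpenCV 4.12 (cv2) and the standard library are available. Lean on these libraries where they do the work, as an engineer would, in place of code of your own. Each camera call takes 0.05 s, during which the arm holds its last target.

## Task

Set the speed of the bench stirrer: with a fingertip push the black selector lever round clockwise, click by click, from where it stands to the fifth bar after the round off dot, and do not let it click past that bar. Leave it there, then press the round start button fully down and let it come up again. Push gently, without pinching the lever or lifting anything, and leave the pot on the plate and the small things round the stirrer where they stand.

Things in the scene. Friction and masses are not known exactly. Their poses are not given: they have to be found in the camera images.
- stirrer: Bench stirrer: low white box with a grey deck, 160 (x) by 330 (y) by 62 mm high, fixed. Origin: centre of its underside; x away from its front edge (which faces the robot), y left, z up. On the deck, 62 mm up: selector axis at x -10, y -90 mm; metal plate 110 mm across at x 10, y 95 mm, top at 68 mm, with a pot on it; start button at x -50, y 25 mm.
- selector (a joint): Selector angle, rad; grows clockwise from above. Spring click positions 0 to 7, 0.5236 apart (30 degrees), a stop beyond each end; starts at 0, 1 or 2. Lever bearing in the stirrer's frame: 105 degrees counter-clockwise of +x, minus the value. The fifth bar is 2.618. A click takes about 0.1 N m; past half way the lever snaps on to the next position; let go, it settles to the nearest.
- selector_axis (a point): Point on the selector's upright axis, 25 mm above the deck, at half the lever's height. Round it a skirt 60 mm across, 12 mm high, and a hub 32 mm across, 36 mm high. On the deck a black dot marks position 0 (off), and seven radial black bars, each longer than the last, positions 1 to 7, from 60 mm to at most 76 mm from the axis.
- lever_tip (a point): Outer end of the selector's lever, 56 mm from the axis, at half its height: a straight black bar 10 mm wide with a thin white line on top, from the hub outward, 16 to 34 mm above the deck. A fingertip fits beside it, outside the skirt.
- start (a joint): Travel of the start button, m: 0 = up, 0.006 = fully down. A spring button: 1.5 N start it moving and 5 N hold it fully down; it comes up when released.
- start_top (a point): Centre of the top of the start button: grey, round, 26 mm across, in a black collar; pressed straight down. When up, its top is about 78 mm above the worktop, 6 mm above the collar.
- cup: Pot with a grey lid, 52 mm across and 62 mm high, loose on the stirring plate; origin at the centre of its underside. Not to be moved.
- dropper_a: Dropper bottle with a blue top, 25 mm across, 71 mm high, loose on the worktop behind the stirrer; origin at the centre of its underside. Not to be moved.
- dropper_b: Dropper bottle with a grey top, 25 mm across, 71 mm high, loose on the worktop behind the stirrer; origin at the centre of its underside. Not to be moved.
- tape: Roll of tape lying flat, 53 mm across, 12 mm high, loose on the worktop in front of the stirrer; origin at the centre of its underside. Not to be moved.

How it is judged:
By the outcome, as a careful person would: the job done as asked, in the order asked, and still so for the second after the job is handed in, with the robot touching nothing.
It also fails if it takes over 51 s, if anything falls off the work surface, if the arm or the gripper's body presses on something with over 40 N, if the wrist force passes 120 N, or if a joint passes its speed limit or range.

## Working session

There is one attempt and no reset: what is moved stays moved. The work goes in short steps, Python scripts to look and compute and a tool call to move; the robot and the scene stay as the last step left them, time stands still between calls to the robot, and variables do not carry over. Pictures are saved under pics/ and viewed, and the job is handed in when it is done.

Besides the shell and the picture viewer there is one more tool, called as name([rows], argument=value, ...), one row to a line, values as JSON. jog_arm: Moves the arm, as the interface text tells. Its arguments: {"type":"object","properties":{"targets":{"type":"array"},"squeeze":{"type":"number"}},"required":["targets"]}

```bash
mkdir -p pics; ls; python3 - <<'E'
from plant import robot, optics
import cv2
print(robot.read_state())
for n in("top","side","wrist"):
    c=optics.read_camera(n); cv2.imwrite(f"pics/{n}0.png",c["frame"][:,:,::-1]); print(n,c["vertical_fov"],c["cx"],c["cy"],c["R"],c["t"])
E
```

```text
pics
{'t': 0.0, 'q': array([-1.32738945e+00,  1.31122147e-01,  1.48924756e+00,  1.53214304e-05,
        1.52297662e+00, -8.54079906e-02]), 'dq': array([-0.00057759,  0.00086753,  0.00065798,  0.00046344, -0.00020015,
       -0.00041803]), 'joint_torque': array([-7.45805537e-04, -5.59840143e+01, -4.91765070e+01,  7.67867896e-02,
        3.52502579e-02, -1.52916964e-04]), 'tool_pos': array([ 0.19364332, -0.56731738,  0.21762816]), 'orientation': array([ 0.96479392,  1.34836113, -0.96288899]), 'force': array([-0.40640157, -0.1386241 , -0.14898799]), 'wrist_torque': array([ 0.05991114, -0.00012448,  0.01778781]), 'opening': 0.09285507731618993}
top 57.46989222600863 247.74800223703744 192.21052457124495 [[-0.02099011 -0.99958148  0.01990656]
 [-0.98099923  0.01675061 -0.19328717]
 [ 0.19287282 -0.02358544 -0.98094026]] [0.02468352 0.51591855 0.83526737]
side 50.314086543507436 254.24970941210128 190.9262040274838 [[ 0.96502878 -0.26152706  0.01797386]
 [-0.142328   -0.58029689 -0.80187172]
 [ 0.22014133  0.7712711  -0.59722582]] [-0.47824257  0.16151133  0.77041169]
wrist 63.98564827600091 249.86546042307134 187.4952699211631 [[ 0.32240466 -0.94659908 -0.00232804]
 [-0.91020565 -0.31068286  0.27386463]
 [-0.25996329 -0.08617624 -0.96176543]] [-0.59938797 -0.03146556  0.39136836]
```

View pics/top0.png

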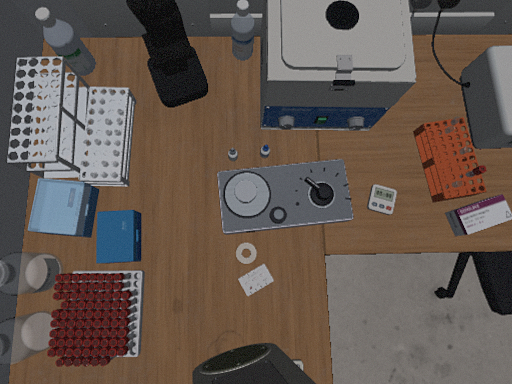

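View pics/side0.png

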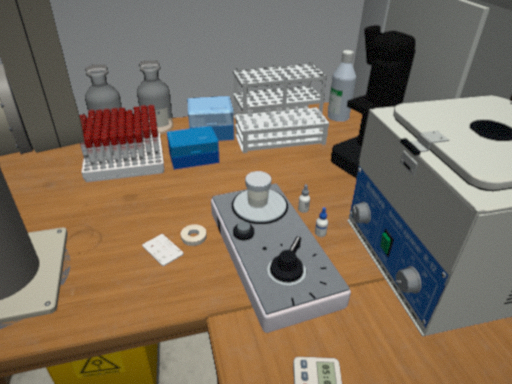

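The top view shows the stirrer around (285,196), with the selector at (321,194) and the button at (278,214). The droppers are behind it and the tape is in front. I'll enlarge this area.

```bash
python3 - <<'E'
import cv2
a=cv2.imread("pics/top0.png")[140:260,205:365]; cv2.imwrite("pics/topc.png",cv2.resize(a,None,fx=5,fy=5,interpolation=cv2.INTER_CUBIC))
a=cv2.imread("pics/side0.png")[165:335,195:355]; cv2.imwrite("pics/sidec.png",cv2.resize(a,None,fx=3.5,fy=3.5,interpolation=cv2.INTER_CUBIC))
E
```

```text
(no output)
```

View pics/topc.png

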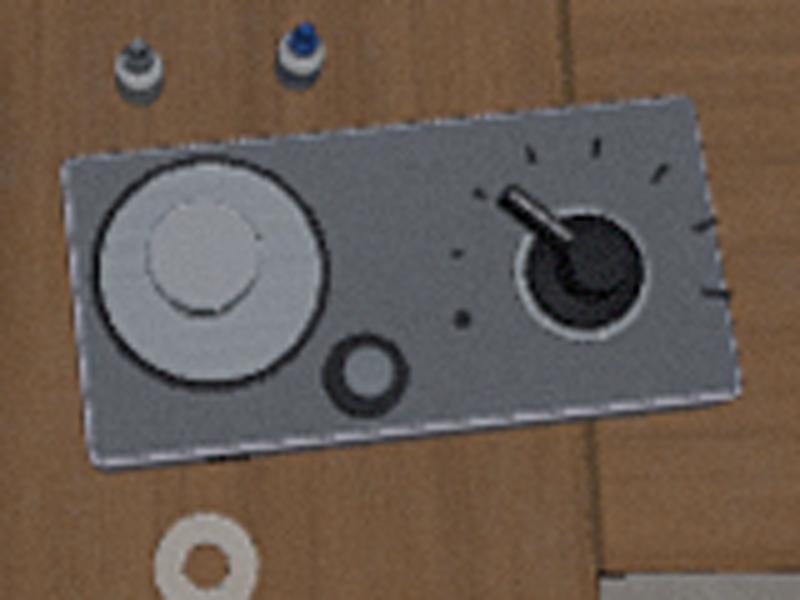

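View pics/sidec.png

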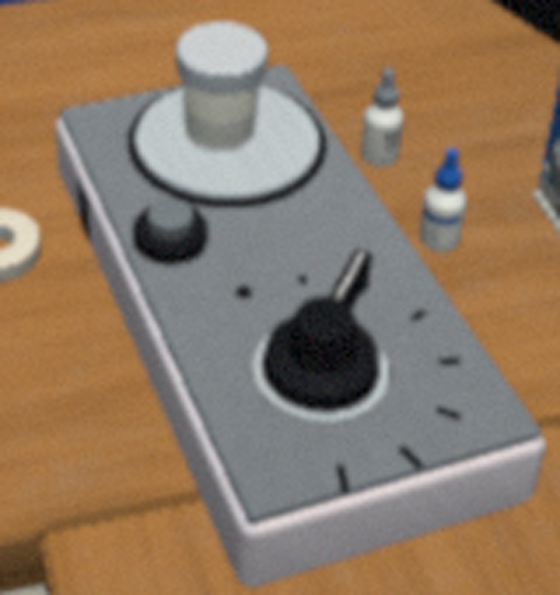

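View pics/wrist0.png

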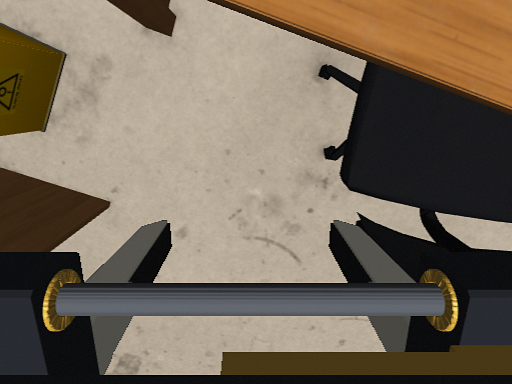

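The dot is at crop (462,319). The bars run clockwise from (457,253) to (716,293), and the lever lies over bar 2, so bar 5 is at crop (660,173). Next I'll fit the stirrer pose from both views.

```bash
cat > h.py <<'E'
import numpy as np, cv2
from scipy.optimize import least_squares
from scipy.spatial.transform import Rotation as Ro
C={"top":(57.46989222600863,247.748,192.2105,[[-0.02099011,-0.99958148,0.01990656],[-0.98099923,0.01675061,-0.19328717],[0.19287282,-0.02358544,-0.98094026]],[0.02468352,0.51591855,0.83526737]),
"side":(50.314086543507436,254.2497,190.926,[[0.96502878,-0.26152706,0.01797386],[-0.142328,-0.58029689,-0.80187172],[0.22014133,0.7712711,-0.59722582]],[-0.47824257,0.16151133,0.77041169])}
def proj(n,X):
    f,cx,cy,R,t=C[n]; f=192/np.tan(np.radians(f/2))
    p=np.atleast_2d(X)@np.array(R).T+t
    return p[:,:2]/p[:,2:]*f+[cx,cy]
def world(p,X):
    c,s=np.cos(p[2]),np.sin(p[2]); X=np.atleast_2d(X)
    return np.c_[p[0]+c*X[:,0]-s*X[:,1],p[1]+s*X[:,0]+c*X[:,1],X[:,2]]
E
cat > fit.py <<'E'
from h import *
from plant import robot,optics
cor=np.array([[-.08,.165,.062],[.08,.165,.062],[.08,-.165,.062],[-.08,-.165,.062]])
bt=[[-.05,.025,.078],[.0-.01,-.09,.062+.0]]
dot=[[-.01+.066*np.cos(np.radians(105)),-.09+.066*np.sin(np.radians(105)),.062]]
ob=np.vstack([cor,bt[:1],dot])
t=np.array([[95,466],[62,160],[690,97],[740,398],[369,371],[462,319]])
s=np.array([[62,120],[285,68],[543,440],[250,522],[170,216],[243,291]])
t=(t+.5)/5-.5+[205,140]; s=(s+.5)/3.5-.5+[195,165]
def r(p,w=("top","side")):
    o=[]
    if "top" in w:o.append(proj("top",world(p,ob))-t)
    if "side" in w:o.append(proj("side",world(p,ob))-s)
    return np.vstack(o).ravel()
for w in (("top","side"),("top",),("side",)):
    f=least_squares(lambda p:r(p,w),[.5,-.1,0],loss="soft_l1"); print(w,f.x,np.degrees(f.x[2])); print(np.round(r(f.x,w).reshape(-1,2),1).tolist())
    if len(w)==2: P=f.x
np.save("P.npy",P)
print("axis",world(P,[-.01,-.09,.087]),"btn",world(P,[-.05,.025,.078]))
st=robot.read_state(); T=Ro.from_rotvec(st["orientation"]).as_matrix(); print(T)
c=optics.read_camera("wrist"); cw=-c["R"].T@c["t"]; print("cam in tool",T.T@(cw-st["tool_pos"]))
E
python3 fit.py
```

```text
('top', 'side') [ 0.50778812 -0.07868724  0.0874625 ] 5.011232131657386
[[-1.1, 0.3], [-0.5, -1.9], [2.6, -2.1], [3.0, -0.4], [0.2, 0.2], [0.2, 0.2], [-3.6, -4.7], [0.9, -3.5], [3.4, -1.9], [-2.0, 1.4], [-0.4, 0.2], [-0.6, -0.0]]
('top',) [ 0.50683931 -0.07769251  0.08807937] 5.0465762518974016
[[-1.5, 0.7], [-0.9, -1.5], [2.2, -1.8], [2.6, -0.1], [-0.1, 0.6], [-0.2, 0.5]]
('side',) [ 0.50850212 -0.07982588  0.08715303] 4.993500737909228
[[-3.2, -4.4], [1.3, -3.2], [4.1, -1.5], [-1.4, 1.9], [0.1, 0.5], [-0.0, 0.3]]
axis [[ 0.50568794 -0.16921673  0.087     ]] btn [[ 0.45579547 -0.05815035  0.078     ]]
[[-3.10845083e-04  9.46429602e-01  3.22910067e-01]
 [ 1.36332767e-03  3.22910184e-01 -9.46428632e-01]
 [-9.99999022e-01  1.46039542e-04 -1.39066870e-03]]
cam in tool [-0.16592376  0.0765631   0.00055227]
```

```bash
cat > ov.py <<'E'
from h import *
import sys
P=np.load("P.npy")
def pol(r,d,z): return [-.01+r*np.cos(np.radians(d)),-.09+r*np.sin(np.radians(d)),.062+z]
def ov(n,img,out,x0,y0,w,h,k,extra=()):
    a=cv2.resize(img[y0:y0+h,x0:x0+w],None,fx=k,fy=k,interpolation=cv2.INTER_CUBIC)
    pts=[pol(60,0,0)]
    pts=[pol(.060,105-30*i,0) for i in range(8)]+[pol(.056,105-30*i,.034) for i in (2,5)]+[pol(.03,d,.012) for d in range(0,360,45)]+[pol(.016,d,.036) for d in range(0,360,90)]+[[-.05,.025,.078]]
    for q in list(proj(n,world(P,pts)))+[proj(n,e)[0] for e in extra]:
        u=((q-[x0,y0]+.5)*k-.5).astype(int); cv2.circle(a,tuple(map(int,u)),3,(0,0,255),1)
    cv2.imwrite(out,a)
if __name__=="__main__":
    ov("top",cv2.imread("pics/top0.png"),"pics/ovt.png",255,150,105,85,7)
    ov("side",cv2.imread("pics/side0.png"),"pics/ovs.png",225,215,125,110,5)
E
python3 ov.py
```

```text
(no output)
```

View pics/ovt.png

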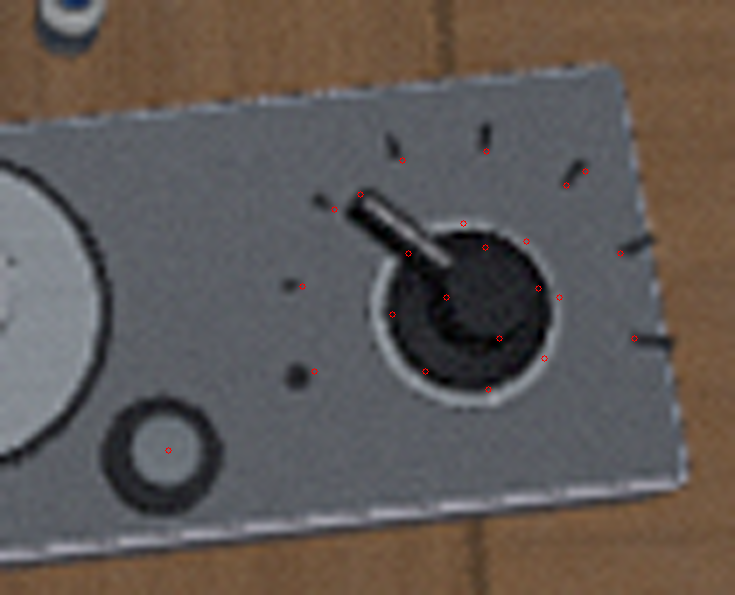

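View pics/ovs.png

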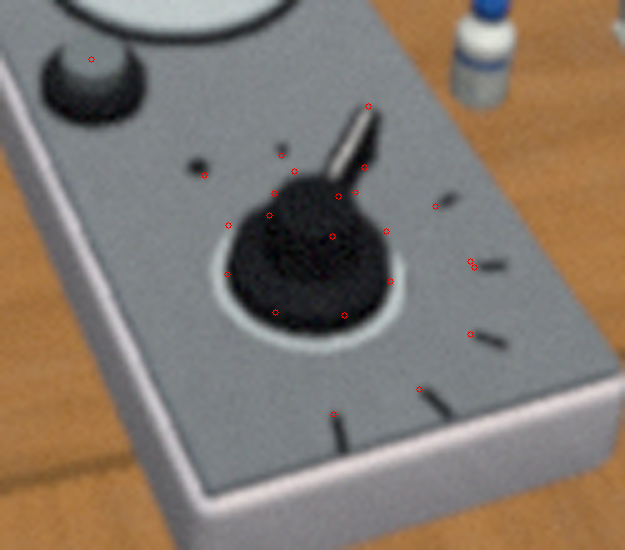

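```bash
python3 - <<'E'
from h import *
def ray(n,u,z):
    f,cx,cy,R,t=C[n]; R=np.array(R);t=np.array(t); f=192/np.tan(np.radians(f/2))
    d=R.T@[(u[0]-cx)/f,(u[1]-cy)/f,1]; o=-R.T@t
    return o+d*(z-o[2])/d[2]
for u in [(262,128),(368,130),(320,129)]: print("top z0",ray("top",u,0), ray("top",u,.02))
for u in [(425,331),(352,212)]: print("side z0",ray("side",u,0))
for z in (.1,.15,.2,.25): print(z,"top of front face: top",ray("top",(320,104),z),"side",ray("side",(437,208),z))
for n in("top","side"): print(n,proj(n,np.load("P.npy")[[0]].repeat(3)) if 0 else "")
E
```

```text
top z0 [ 0.70714845 -0.02974525  0.        ] [ 0.69927508 -0.02831964  0.02      ]
top z0 [ 0.69735559 -0.32573998  0.        ] [ 0.68969543 -0.31786972  0.02      ]
top z0 [ 0.70208019 -0.19133839  0.        ] [ 0.69431716 -0.18639445  0.02      ]
side z0 [ 0.71242167 -0.30500055  0.        ]
side z0 [0.73324651 0.01470044 0.        ]
0.1 top of front face: top [ 0.729755   -0.17068166  0.1       ] side [ 0.83145085 -0.12137067  0.1       ]
0.15 top of front face: top [ 0.70628611 -0.15807361  0.15      ] side [ 0.7796115  -0.17196855  0.15      ]
0.2 top of front face: top [ 0.68281722 -0.14546557  0.2       ] side [ 0.72777215 -0.22256643  0.2       ]
0.25 top of front face: top [ 0.65934834 -0.13285752  0.25      ] side [ 0.67593281 -0.27316431  0.25      ]
top 
side
```

```bash
python3 - <<'E'
import cv2
a=cv2.imread("pics/top0.png")[0:180,220:450]; cv2.imwrite("pics/tc2.png",cv2.resize(a,None,fx=3.3,fy=3.3,interpolation=cv2.INTER_CUBIC))
E
```

```text
(no output)
```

View pics/tc2.png

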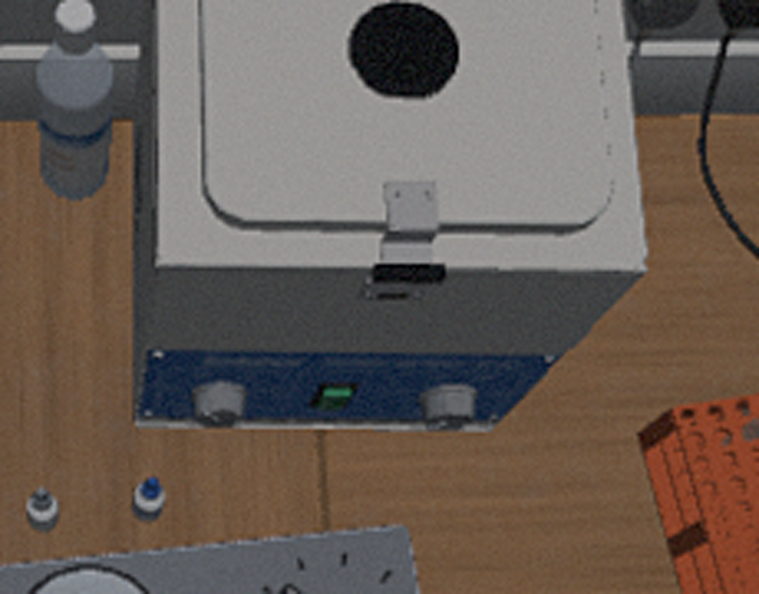

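```bash
cat > go.py <<'E'
from h import *
from plant import robot
P=np.load("P.npy"); AX=world(P,[-.01,-.09,0])[0]
def goal(x,y,z,yaw=None):
    """world TCP target -> shift in cm along tool axes and turn deg (tool down, z axis along -stirrer y)"""
    s=robot.read_state(); T=Ro.from_rotvec(s["orientation"]).as_matrix()
    a=P[2]; D=np.array([[0,np.cos(a),np.sin(a)],[0,np.sin(a),-np.cos(a)],[-1,0,0]])
    d=T.T@(np.array([x,y,z])-s["tool_pos"])*100
    r=np.degrees(Ro.from_matrix(T.T@D).as_rotvec())
    print("shift",np.round(d,2),"turn",np.round(r,1),"| t %.2f"%s["t"],"pos",np.round(s["tool_pos"],4),"F",np.round(s["force"],2),"op",round(s["opening"],4))
def rel(x,y,z): # stirrer-aligned mm from selector axis, z world m
    w=AX[:2]+np.array([[np.cos(P[2]),-np.sin(P[2])],[np.sin(P[2]),np.cos(P[2])]])@[x/1e3,y/1e3]
    goal(w[0],w[1],z)
def push(val,gap=0.,hy=17.5,hx=7.5,z=.077,rc=45):
    b=np.radians(105)-val*np.radians(30); n=np.array([-np.sin(b),np.cos(b)]);u=np.array([np.cos(b),np.sin(b)])
    k=np.array([-hx*np.sign(n[0])if abs(n[0])>.15 else 0,-hy*np.sign(n[1])])
    c=rc*u+(5+gap)*n-k; print("val",val,"rel",np.round(c,1)); rel(*c,z)
E
python3 -c "
from go import *
push(2,10,z=.2)"
```

```text
val 2 rel [13.7 59.9]
shift [  1.84  45.15 -33.11] turn [13.8 -0.1  0. ] | t 0.20 pos [ 0.1937 -0.5675  0.218 ] F [ 0.42  1.07 -0.09] op 0.0927
```

jog_arm([
  [0,6,-4.4,3,0,0,1],
  [0,12,-8.8,6,0,0,1],
  [0,18,-13.2,9,0,0,1],
  [0,24,-17.6,12,0,0,1],
  [0,30,-22,13.8,0,0,1],
], squeeze=10)

```text
t: 0.82
tool_pos: [0.3731, -0.3096, 0.2182]
orientation: [1.146, 1.249, -1.145]
force: [1.2, 0.3, 0.1]
opening: 0.0477
```

```bash
python3 -c "
from go import *
push(2,10,z=.2)"
```

```text
val 2 rel [13.7 59.9]
shift [  1.84  15.78 -18.84] turn [-0.1 -0.1 -0. ] | t 0.82 pos [ 0.3731 -0.3096  0.2182] F [1.2  0.34 0.12] op 0.0477
```

jog_arm([
  [0.5,5.5,-6.3,0,0,0,1],
  [1,11,-12.6,0,0,0,1],
  [1.8,15.8,-18.8,0,0,0,1],
  [1.8,15.8,-18.8,0,0,0,1],
  [1.8,15.8,-18.8,0,0,0,1],
])

```text
t: 1.45
tool_pos: [0.5154, -0.1048, 0.1996]
orientation: [1.143, 1.253, -1.141]
force: [-0.3, 0.2, -0.3]
opening: 0.0013
```

```bash
python3 -c "
from go import *
from ov import ov
from plant import optics
push(2,10,z=.13)
s=robot.read_state(); 
for n,b in (('top',(255,150,105,85,7)),('side',(215,150,140,160,3.7))):
    ov(n,optics.read_camera(n)['frame'][:,:,::-1].copy(),'pics/a_%s.png'%n,*b,extra=[s['tool_pos']])
cv2.imwrite('pics/a_w.png',optics.read_camera('wrist')['frame'][:,:,::-1])
"
```

```text
val 2 rel [13.7 59.9]
shift [ 6.96 -0.16  0.35] turn [ 0.3 -0.1  0. ] | t 1.45 pos [ 0.5154 -0.1048  0.1996] F [-0.31  0.19 -0.34] op 0.0013
```

View pics/a_side.png

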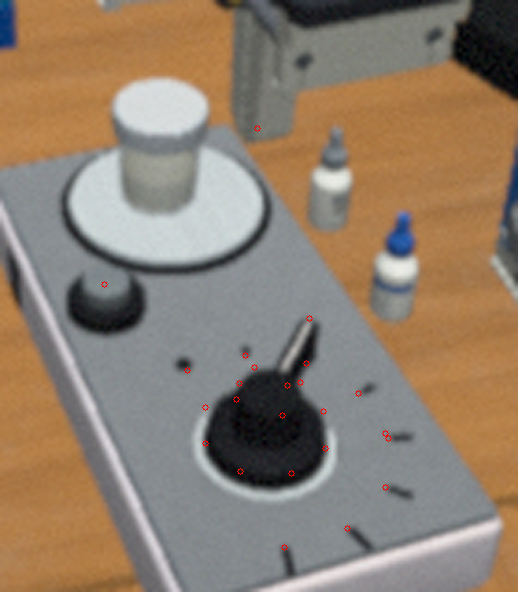

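View pics/a_w.png

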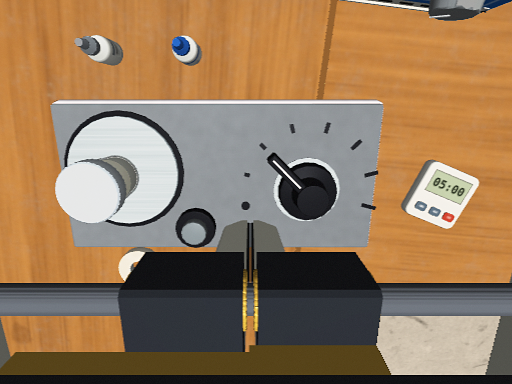

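View pics/a_top.png

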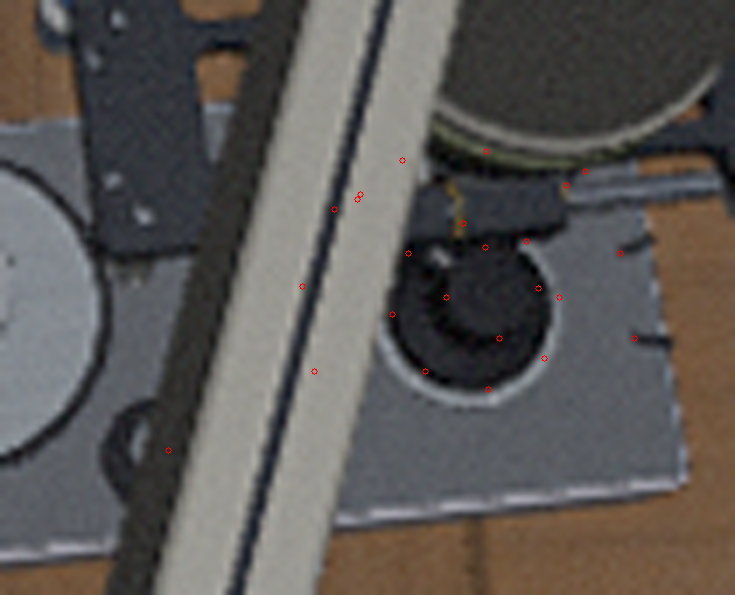

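The wrist view shows the lever clearly, pointing at the second bar, with the closed fingers to its left. I'll lower the fingers beside it, behind the lever.

jog_arm([
  [3.5,-0.2,0.3,0,0,0,1],
  [7,-0.2,0.3,0,0,0,1],
  [9,-0.2,0.3,0,0,0,1],
  [9,-0.2,0.3,0,0,0,1],
])

```text
t: 2.1
tool_pos: [0.5101, -0.1134, 0.1086]
orientation: [1.146, 1.252, -1.149]
force: [-0.6, 0.1, 0.9]
opening: 0.0003
```

```bash
cat > look.py <<'E'
import sys
from go import *
from plant import optics
n=sys.argv[1]
cv2.imwrite('pics/%s_w.png'%n,optics.read_camera('wrist')['frame'][:,:,::-1])
a=optics.read_camera('side')['frame'][:,:,::-1]
cv2.imwrite('pics/%s_s.png'%n,cv2.resize(a[165:335,195:355],None,fx=3.5,fy=3.5,interpolation=cv2.INTER_CUBIC))
E
python3 look.py b; python3 -c "
from go import *
push(2,10)"
```

```text
val 2 rel [13.7 59.9]
shift [ 3.42  0.23 -0.5 ] turn [-0.2 -0.  -0. ] | t 2.20 pos [ 0.5122 -0.1135  0.1112] F [ 0.51  0.13 -0.22] op 0.0006
```

View pics/b_w.png

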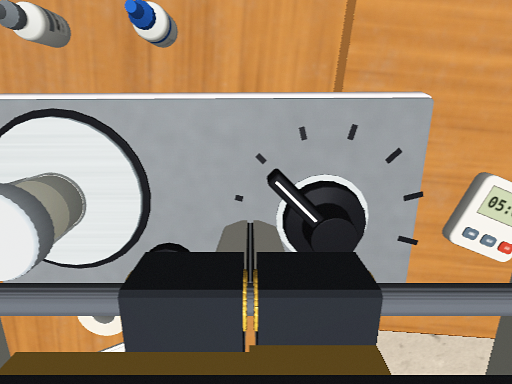

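View pics/b_s.png

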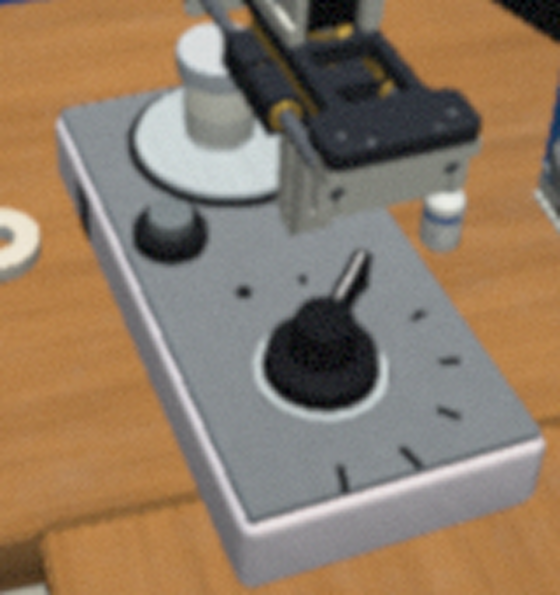

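jog_arm([
  [0,0.2,-0.5,0,0,0,1],
  [2,0.2,-0.5,0,0,0,1],
  [3.4,0.2,-0.5,0,0,0,1],
  [3.4,0.2,-0.5,0,0,0,1],
])

```text
t: 2.7
tool_pos: [0.513, -0.108, 0.0763]
orientation: [1.146, 1.25, -1.147]
force: [-1.0, 0.4, -0.7]
opening: 0.0006
```

```bash
python3 look.py c; python3 -c "
from go import *
push(2,10);push(2,0);push(3);push(4);push(5)"
```

```text
val 2 rel [13.7 59.9]
shift [ 0.06  0.01 -0.  ] turn [-0.2 -0.  -0. ] | t 2.80 pos [ 0.514  -0.1083  0.0776] F [ 0.38 -0.75  0.7 ] op 0.0005
val 2 rel [20.8 52.9]
shift [0.06 0.72 0.7 ] turn [-0.2 -0.  -0. ] | t 2.80 pos [ 0.514  -0.1083  0.0776] F [ 0.38 -0.75  0.7 ] op 0.0005
val 3 rel [34.7 34. ]
shift [0.07 2.11 2.59] turn [-0.2 -0.  -0. ] | t 2.80 pos [ 0.514  -0.1083  0.0776] F [ 0.38 -0.75  0.7 ] op 0.0005
val 4 rel [52.3 10.7]
shift [0.07 3.88 4.91] turn [-0.2 -0.  -0. ] | t 2.80 pos [ 0.514  -0.1083  0.0776] F [ 0.38 -0.75  0.7 ] op 0.0005
val 5 rel [ 42.9 -10.8]
shift [0.07 2.94 7.06] turn [-0.2 -0.  -0. ] | t 2.80 pos [ 0.514  -0.1083  0.0776] F [ 0.38 -0.75  0.7 ] op 0.0005
```

View pics/c_w.png

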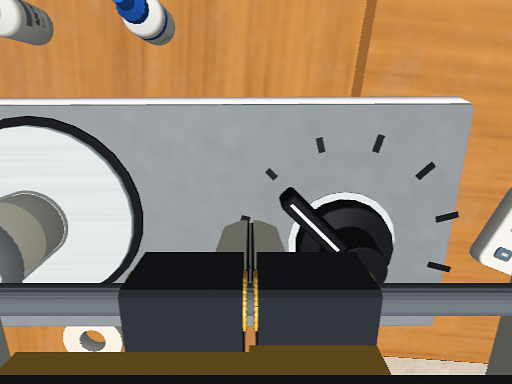

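View pics/c_s.png

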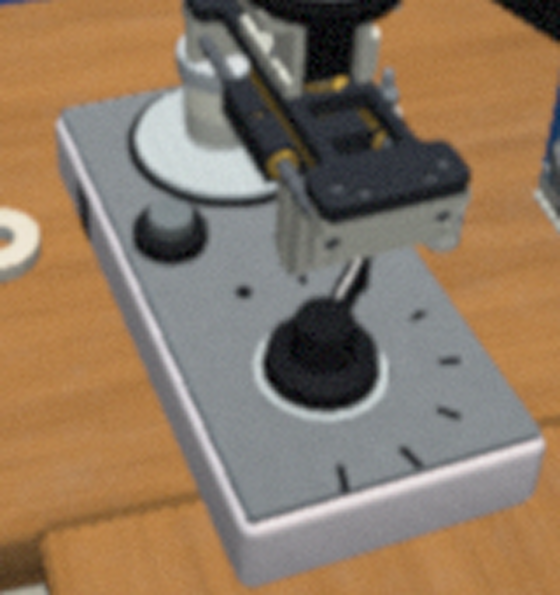

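jog_arm([
  [0,0.7,0.7,0,0,0,1],
  [0,1.0,1.1,0,0,0,1],
  [0,1.3,1.5,0,0,0,1],
  [0,1.6,1.9,0,0,0,1],
  [0,1.8,2.2,0,0,0,1],
])

```text
t: 3.42
tool_pos: [0.5341, -0.1292, 0.0777]
orientation: [1.147, 1.247, -1.146]
force: [0.3, -0.2, 0.5]
opening: 0.0006
```

```bash
python3 look.py d; python3 -c "
from go import *
push(3)"
```

```text
val 3 rel [34.7 34. ]
shift [0.07 0.29 0.34] turn [-0.2  0.  -0. ] | t 3.52 pos [ 0.534  -0.1292  0.0777] F [-0.04 -0.47  0.34] op 0.0007
```

View pics/d_w.png

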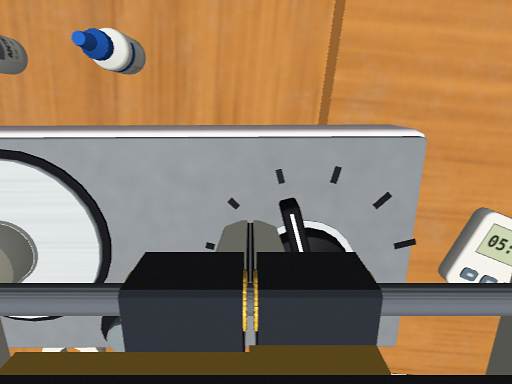

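The lever has clicked to bar 3: its line points at the bar at (280,176). Next is 4.

```bash
python3 -c "
from go import *
rel(36,30,.077);rel(41,24,.077);rel(45,18,.077)"
```

```text
shift [0.07 0.43 0.73] turn [-0.2  0.  -0. ] | t 3.52 pos [ 0.534  -0.1292  0.0777] F [-0.04 -0.47  0.34] op 0.0007
shift [0.07 0.93 1.33] turn [-0.2  0.  -0. ] | t 3.52 pos [ 0.534  -0.1292  0.0777] F [-0.04 -0.47  0.34] op 0.0007
shift [0.07 1.33 1.93] turn [-0.2  0.  -0. ] | t 3.52 pos [ 0.534  -0.1292  0.0777] F [-0.04 -0.47  0.34] op 0.0007
```

jog_arm([
  [0,0.4,0.5,0,0,0,1],
  [0,0.7,0.9,0,0,0,1],
  [0,1.0,1.3,0,0,0,1],
  [0,1.2,1.6,0,0,0,1],
  [0,1.3,1.9,0,0,0,1],
])

```text
t: 4.15
tool_pos: [0.5489, -0.1474, 0.0778]
orientation: [1.147, 1.247, -1.146]
force: [0.4, -0.2, -1.0]
opening: 0.0004
```

```bash
python3 look.py e; python3 -c "
from go import *
rel(46,12,.077)"
```

```text
shift [0.08 0.11 0.59] turn [-0.2  0.  -0.1] | t 4.25 pos [ 0.5488 -0.1475  0.0778] F [-0.29  0.21  0.15] op 0.0003
```

View pics/e_w.png

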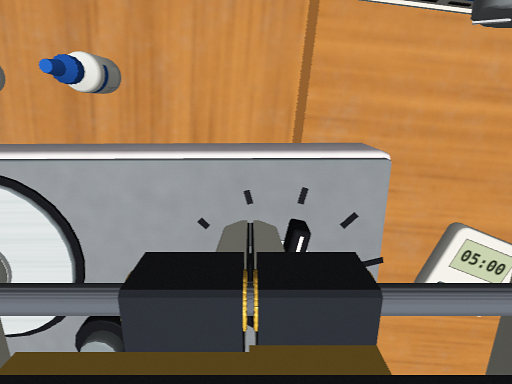

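View pics/e_s.png

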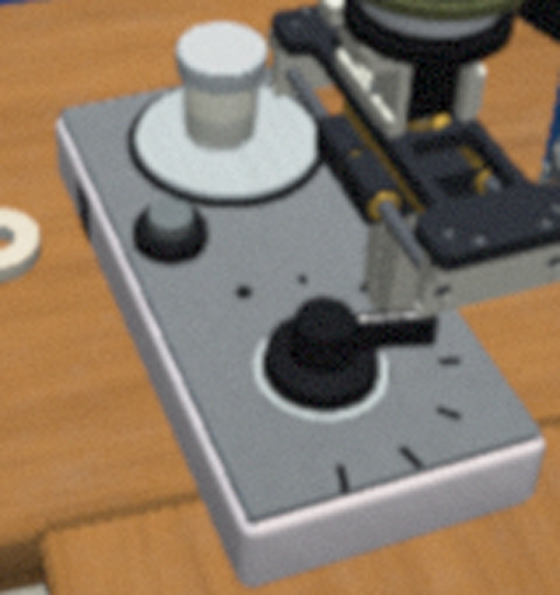

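The lever is now at bar 4, in line with the bar at (303,195), and the force is zero. Next comes the last click, in small steps.

```bash
python3 -c "
from go import *
rel(46,12,.077);rel(46.5,4,.077);rel(47,-4,.077)"
```

```text
shift [0.08 0.11 0.59] turn [-0.2  0.  -0.1] | t 4.25 pos [ 0.5488 -0.1475  0.0778] F [-0.29  0.21  0.15] op 0.0003
shift [0.08 0.17 1.39] turn [-0.2  0.  -0.1] | t 4.25 pos [ 0.5488 -0.1475  0.0778] F [-0.29  0.21  0.15] op 0.0003
shift [0.08 0.22 2.19] turn [-0.2  0.  -0.1] | t 4.25 pos [ 0.5488 -0.1475  0.0778] F [-0.29  0.21  0.15] op 0.0003
```

jog_arm([
  [0,0.1,0.6,0,0,0,1],
  [0,0.1,1.0,0,0,0,1],
  [0,0.2,1.4,0,0,0,1],
  [0,0.2,1.8,0,0,0,1],
  [0,0.2,2.1,0,0,0,1],
])

```text
t: 4.88
tool_pos: [0.5528, -0.1688, 0.078]
orientation: [1.147, 1.246, -1.147]
force: [-0.4, 0.0, 0.5]
opening: 0.0009
```

```bash
python3 look.py f; python3 -c "
from go import *
rel(47,-4,.077)"
```

```text
shift [0.1  0.01 0.03] turn [-0.2  0.1 -0.1] | t 4.97 pos [ 0.5527 -0.1688  0.078 ] F [ 0.1   0.38 -0.34] op -0.0001
```

View pics/f_w.png

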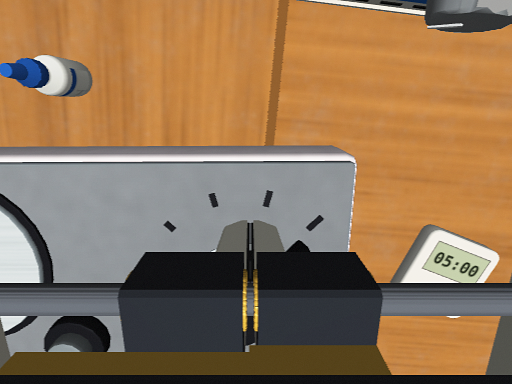

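View pics/f_s.png

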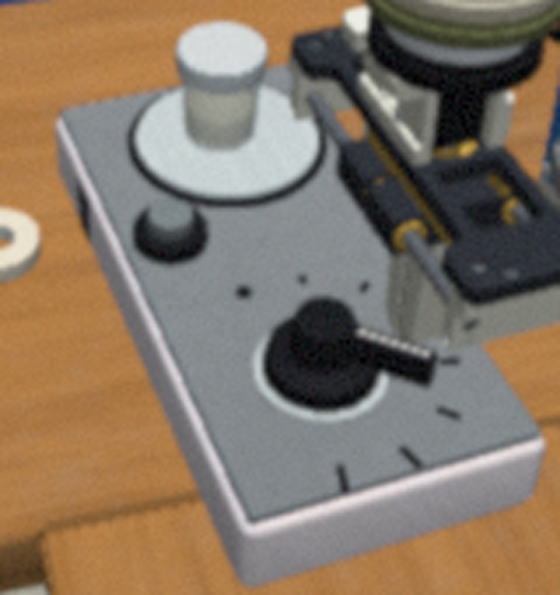

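```bash
python3 -c "
from ov import *
for v in (4,4.25,4.5,4.75,5,5.25,5.5,6): print(v,np.round(((proj('side',world(P,[pol(.056,105-30*v,.034),pol(.02,105-30*v,.034)]))-[195,165]+.5)*3.5-.5),0).tolist())"
```

```text
4 [[437.0, 314.0], [364.0, 318.0]]
4.25 [[439.0, 325.0], [365.0, 322.0]]
4.5 [[440.0, 336.0], [365.0, 326.0]]
4.75 [[438.0, 347.0], [364.0, 330.0]]
5 [[434.0, 358.0], [362.0, 334.0]]
5.25 [[429.0, 368.0], [360.0, 337.0]]
5.5 [[421.0, 377.0], [357.0, 340.0]]
6 [[400.0, 394.0], [350.0, 346.0]]
```

The white line on the lever ends at about (434,356) in the side crop. The projection for position 5 is (434,358), so it has clicked to bar 5 with no force left on the finger. I'll back off, lift, and confirm.

jog_arm([
  [0,0.2,-0.8,0,0,0,1],
  [0,0.2,-1.2,0,0,0,1],
  [-3,0.2,-1.2,0,0,0,1],
  [-7,0.2,-1.2,0,0,0,1],
  [-9,0.2,-1.2,0,0,0,1],
])

```text
t: 5.6
tool_pos: [0.5547, -0.1565, 0.1706]
orientation: [1.147, 1.243, -1.145]
force: [-0.6, -0.6, -0.7]
opening: 0.0008
```

```bash
python3 look.py g; python3 -c "
from go import *
b=world(P,[-.05,.025,0])[0]; print(b); goal(b[0],b[1],.15)"
```

```text
[ 0.45579547 -0.05815035  0.        ]
shift [  1.99  -9.1  -10.69] turn [-0.2  0.2 -0.3] | t 5.70 pos [ 0.5553 -0.1569  0.1708] F [ 0.27 -0.05  0.31] op 0.0001
```

View pics/g_s.png

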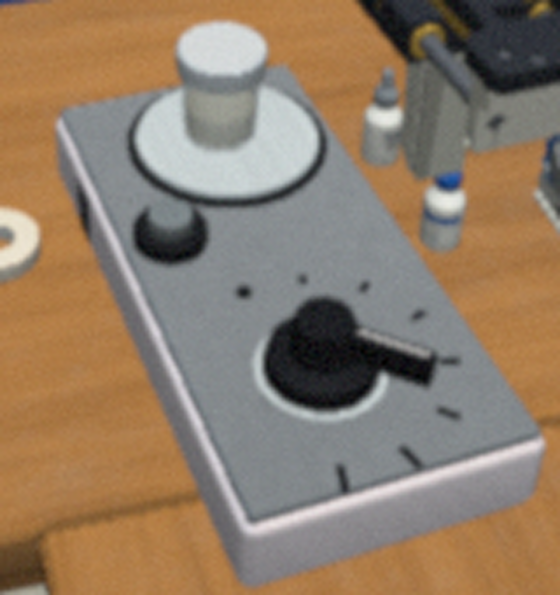

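View pics/g_w.png

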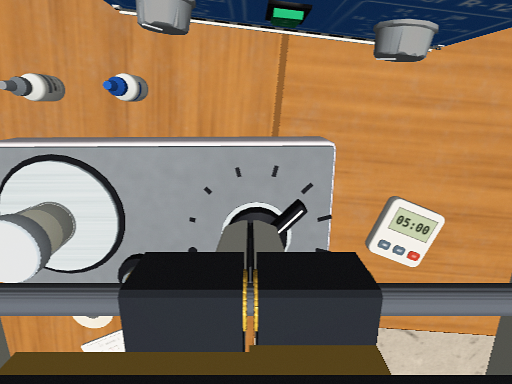

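The wrist view confirms the lever is on the fifth bar after the dot, at (307,188), and all the other bars are uncovered. For the button I'll open the gripper halfway and press with one finger, so the tip fits inside the collar.

```bash
python3 -c "
from go import *
b=world(P,[-.05,.025-.033,0])[0]; print(b); goal(b[0],b[1],.15)"
```

```text
[ 0.45867805 -0.09102421  0.        ]
shift [ 2.   -9.09 -7.39] turn [-0.2  0.2 -0.3] | t 5.70 pos [ 0.5553 -0.1569  0.1708] F [ 0.27 -0.05  0.31] op 0.0001
```

jog_arm([
  [0,-4.5,-3.7,0,0,0,0.46],
  [0,-9.1,-7.4,0,0,0,0.46],
  [2,-9.1,-7.4,0,0,0,0.46],
  [3.5,-9.1,-7.4,0,0,0,0.46],
  [3.5,-9.1,-7.4,0,0,0,0.46],
])

```text
t: 6.32
tool_pos: [0.4573, -0.0907, 0.1326]
orientation: [1.147, 1.245, -1.147]
force: [1.1, 0.2, 0.0]
opening: 0.046
```

```bash
python3 look.py i; python3 -c "
from go import *
b=world(P,[-.05,.025-.033,0])[0]; print(b); goal(b[0],b[1],.09)"
```

```text
[ 0.45867805 -0.09102421  0.        ]
shift [ 4.46 -0.02 -0.03] turn [-0.2  0.2 -0.3] | t 6.42 pos [ 0.4587 -0.0912  0.1346] F [ 0.88 -0.13  0.16] op 0.0491
```

View pics/i_w.png

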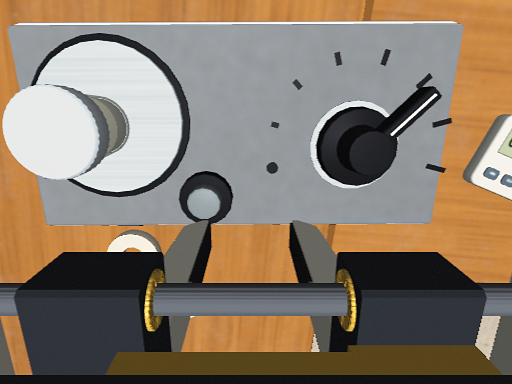

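View pics/i_s.png

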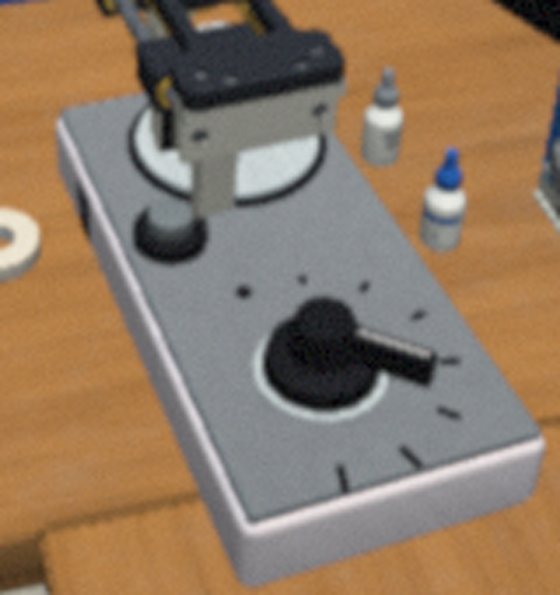

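jog_arm([
  [2,0,-0.15,0,0,0,0.46],
  [4.0,0,-0.15,0,0,0,0.46],
  [4.2,0,-0.15,0,0,0,0.46],
  [4.2,0,-0.15,0,0,0,0.46],
])

```text
t: 6.92
tool_pos: [0.4593, -0.0901, 0.0932]
orientation: [1.148, 1.242, -1.145]
force: [0.6, 0.4, 0.6]
opening: 0.0501
```

```bash
python3 look.py j; python3 -c "
from go import *
from plant import optics
b=world(P,[-.05,.025-.0315,0])[0]; goal(b[0],b[1],.08)
c=optics.read_camera('wrist'); f=192/np.tan(np.radians(c['vertical_fov']/2)); s=robot.read_state();T=Ro.from_rotvec(s['orientation']).as_matrix()
def pj(X):
  p=c['R']@X+c['t']; return np.round(p[:2]/p[2]*f+[c['cx'],c['cy']],1)
print('btn',pj(world(P,[-.05,.025,.078])[0]))
for z in(-.025,-.038,.025,.038): print(z,[pj(s['tool_pos']+T@[0,y,z]) for y in(-.0075,.0075)])
a=c['frame'][:,:,::-1][170:290,150:300]; cv2.imwrite('pics/j_wc.png',cv2.resize(a,None,fx=5,fy=5,interpolation=cv2.INTER_CUBIC))
"
```

```text
shift [ 1.37 -0.11 -0.07] turn [-0.2  0.2 -0.3] | t 7.03 pos [ 0.4596 -0.0901  0.0937] F [-0.02  0.53  0.22] op 0.0507
btn [198.9 227.1]
-0.025 [array([207.3, 247.2]), array([206.3, 223.8])]
-0.038 [array([185.4, 247.2]), array([183.9, 223.8])]
0.025 [array([291.4, 247.2]), array([292.4, 223.8])]
0.038 [array([313.3, 247.2]), array([314.7, 223.8])]
```

View pics/j_wc.png

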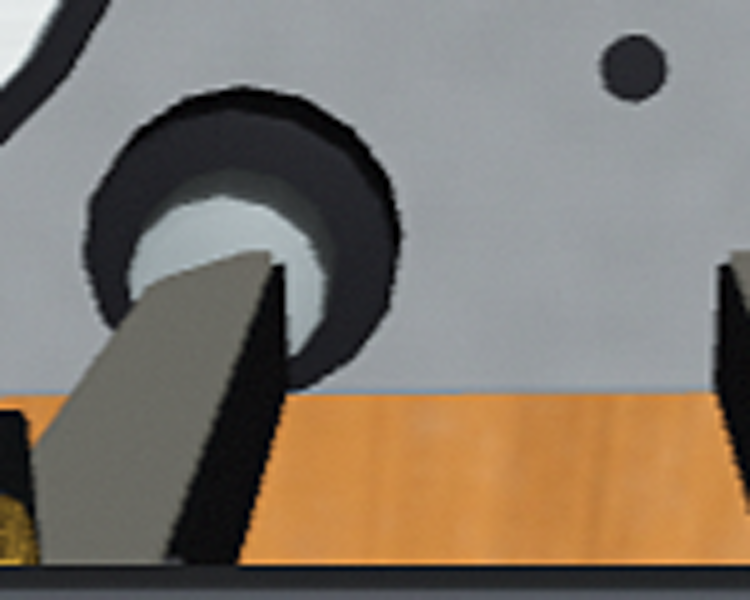

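View pics/j_s.png

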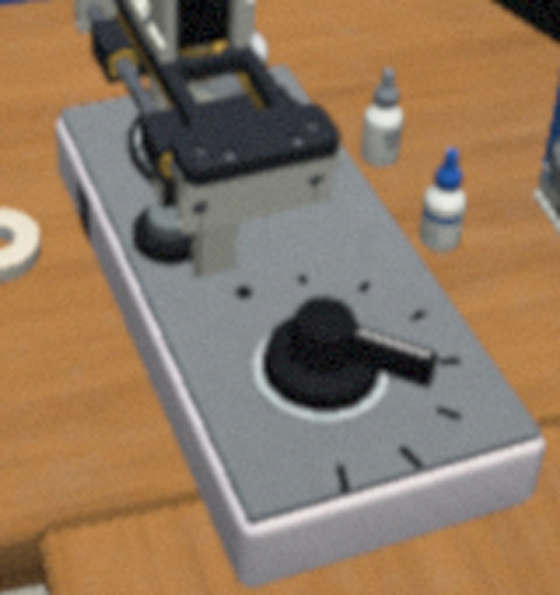

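The finger is over the button cap, with the inner tip edge at about (203,221) and the cap centre at about (196,228). I'll shift 2 mm further over it and lower.

jog_arm([
  [0.7,-0.1,-0.2,0,0,0,0.46],
  [1.3,-0.1,-0.2,0,0,0,0.46],
  [1.5,-0.1,-0.2,0,0,0,0.46],
  [1.7,-0.1,-0.2,0,0,0,0.46],
  [1.8,-0.1,-0.2,0,0,0,0.46],
])

```text
t: 7.7
tool_pos: [0.4588, -0.0882, 0.0762]
orientation: [1.148, 1.241, -1.144]
force: [-2.6, 1.4, 12.6]
opening: 0.0502
```

```bash
python3 look.py k; python3 -c "
from go import *
b=world(P,[-.05,.025-.0295,0])[0]; goal(b[0],b[1],.072)
cv2.imwrite('pics/k_wc.png',cv2.resize(cv2.imread('pics/k_w.png')[170:290,150:300],None,fx=5,fy=5,interpolation=cv2.INTER_CUBIC))"
```

```text
shift [ 0.43 -0.03 -0.07] turn [-0.2  0.2 -0.4] | t 7.80 pos [ 0.4587 -0.0882  0.0763] F [-1.88  0.93  7.84] op 0.0504
```

View pics/k_wc.png

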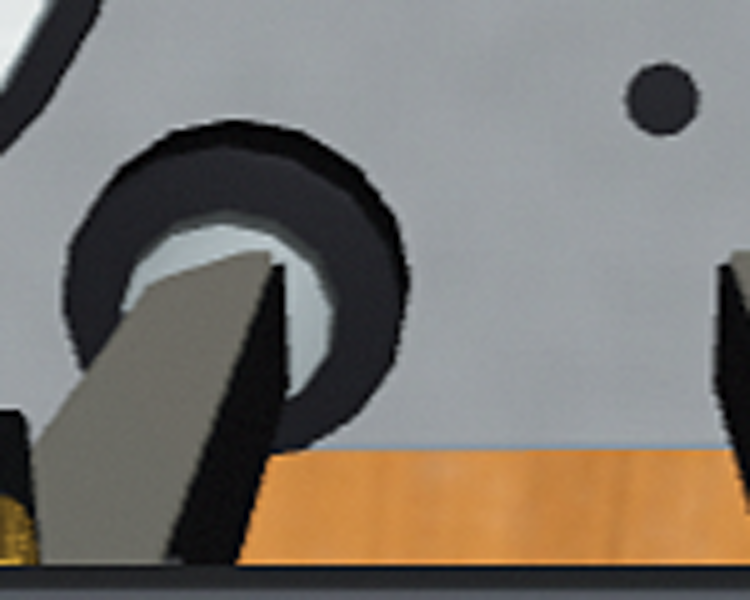

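jog_arm([
  [0.1,0,0,0,0,0,0.46],
  [0.1,0,0,0,0,0,0.46],
])

```text
t: 8.05
tool_pos: [0.4588, -0.0882, 0.0762]
orientation: [1.148, 1.241, -1.144]
force: [-3.7, 1.3, 12.6]
opening: 0.0499
```

```bash
python3 look.py l; python3 -c "
from go import *
b=world(P,[-.05,.025-.0295,0])[0]; goal(b[0],b[1],.072)
cv2.imwrite('pics/l_wc.png',cv2.resize(cv2.imread('pics/l_w.png')[170:290,150:300],None,fx=5,fy=5,interpolation=cv2.INTER_CUBIC))"
```

```text
shift [ 0.42 -0.05 -0.07] turn [-0.2  0.2 -0.4] | t 8.15 pos [ 0.4589 -0.0882  0.0762] F [-4.26  1.43 12.34] op 0.0503
```

View pics/l_wc.png

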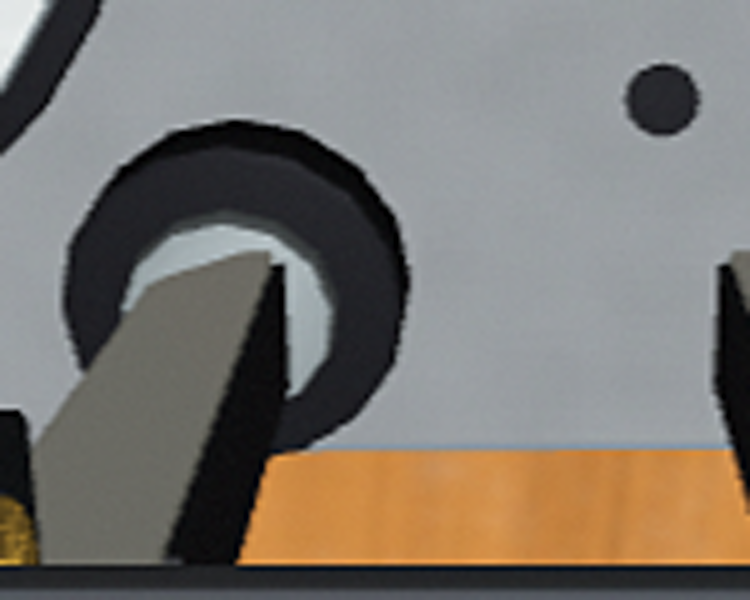

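View pics/l_s.png

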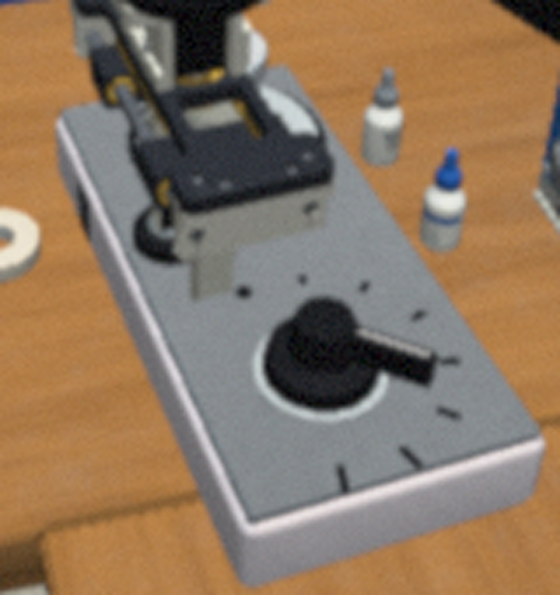

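View pics/l_w.png

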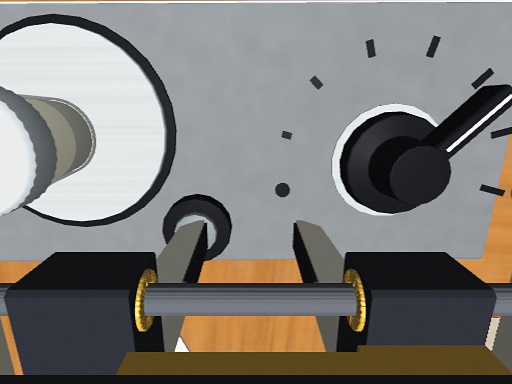

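```bash
python3 -c "
from go import *
s=robot.read_state(); print(s['wrist_torque'],s['force'],s['joint_torque'])
from plant import optics
a=optics.read_camera('side')['frame'][:,:,::-1]
cv2.imwrite('pics/m_s.png',cv2.resize(a[100:260,170:330],None,fx=3.7,fy=3.7,interpolation=cv2.INTER_CUBIC))
a=optics.read_camera('top')['frame'][:,:,::-1]
cv2.imwrite('pics/m_t.png',cv2.resize(a[100:280,190:400],None,fx=3.3,fy=3.3,interpolation=cv2.INTER_CUBIC))
"
```

```text
[0.60806268 0.87580922 0.14142127] [-4.25944671  1.42859709 12.34441776] [ -0.35996885 -35.02315879 -42.53497481  -0.20465073  -1.97624937
   0.11592178]
```

View pics/m_s.png

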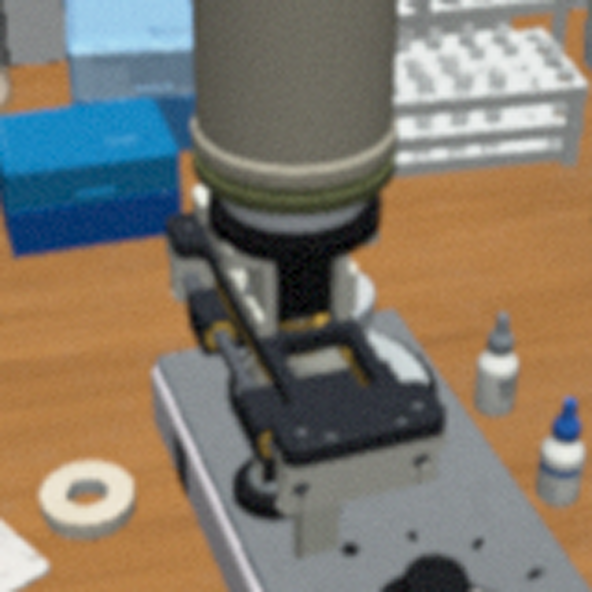

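View pics/m_t.png

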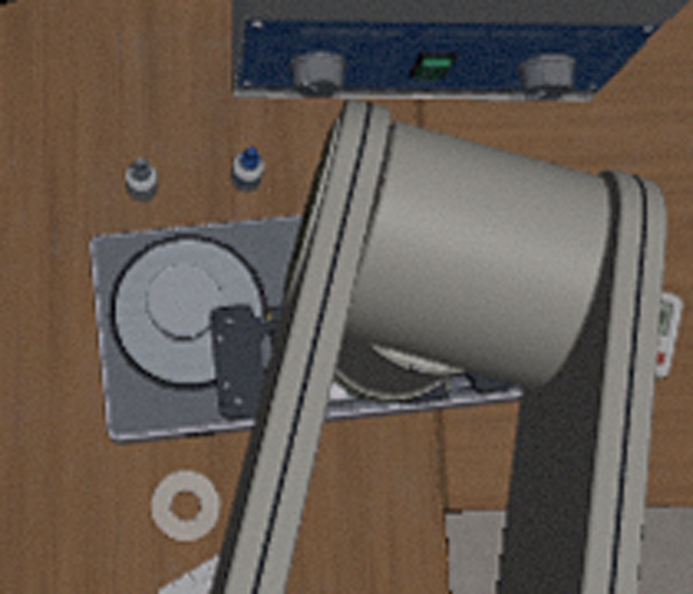

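```bash
cat > chk.py <<'E'
from go import *
from plant import optics
c=optics.read_camera('wrist'); f=192/np.tan(np.radians(c['vertical_fov']/2)); s=robot.read_state();T=Ro.from_rotvec(s['orientation']).as_matrix()
def pj(X):
  p=c['R']@X+c['t']; q=p[:2]/p[2]*f+[c['cx'],c['cy']]; return np.round((q-[150,170]+.5)*5-.5,0)
print(s['tool_pos'],s['force'])
for z in(.078,.076,.074,.072): print(z,'far edge',pj(world(P,[-.05+.013,.025,z])[0]),'right',pj(world(P,[-.05,.012,z])[0]),'left',pj(world(P,[-.05,.038,z])[0]))
print('dot',pj(world(P,[-.01+.066*np.cos(np.radians(105)),-.09+.066*np.sin(np.radians(105)),.062])[0]))
print('tip', [pj(s['tool_pos']+T@[0,y,-.025]) for y in(-.0075,.0075)])
E
python3 chk.py
```

```text
[ 0.45886411 -0.08816825  0.0761895 ] [-3.9877481   2.13391395 12.0766103 ]
0.078 far edge [234. 236.] right [352. 341.] left [128. 342.]
0.076 far edge [237. 230.] right [353. 333.] left [132. 334.]
0.074 far edge [240. 224.] right [355. 326.] left [136. 327.]
0.072 far edge [243. 218.] right [356. 319.] left [140. 320.]
dot [670. 111.]
tip [array([289., 388.]), array([284., 271.])]
```

jog_arm([
  [0.2,0,0,0,0,0,0.46],
  [0.2,0,0,0,0,0,0.46],
])

```text
t: 8.55
tool_pos: [0.459, -0.0882, 0.076]
orientation: [1.148, 1.241, -1.144]
force: [-8.8, 1.6, 20.5]
opening: 0.0504
```

```bash
python3 look.py n; python3 chk.py|head -1; python3 -c "
import cv2
cv2.imwrite('pics/n_wc.png',cv2.resize(cv2.imread('pics/n_w.png')[180:280,170:250],None,fx=7,fy=7,interpolation=cv2.INTER_CUBIC))"
```

```text
[ 0.45899524 -0.0882162   0.07596889] [-9.089188    2.36235625 19.88133196]
```

View pics/n_wc.png

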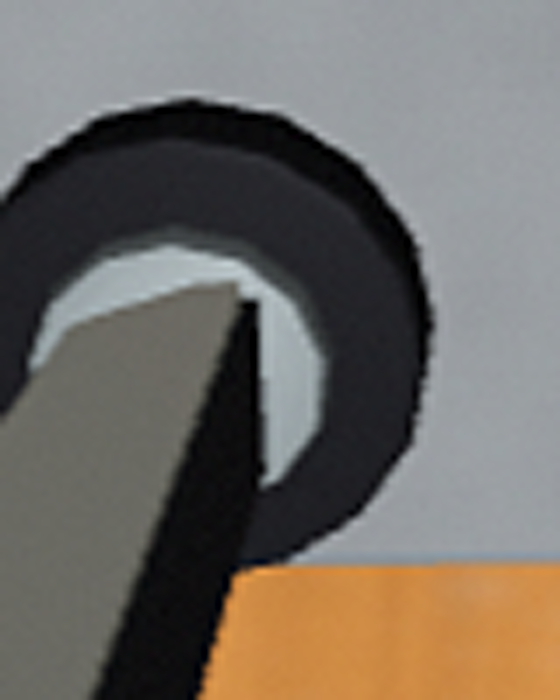

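The finger is on a hard stop: the force rose to 20 N with only 0.2 mm of movement, and the visible wall of the cap has shrunk. I'll release in small steps and measure the spring travel as a check.

jog_arm([
  [-0.1,0,0,0,0,0,0.46],
  [-0.1,0,0,0,0,0,0.46],
])

```text
t: 8.95
tool_pos: [0.4589, -0.0882, 0.0772]
orientation: [1.148, 1.241, -1.144]
force: [-2.0, 0.4, 3.9]
opening: 0.0501
```

jog_arm([
  [-0.1,0,0,0,0,0,0.46],
  [-0.1,0,0,0,0,0,0.46],
])

```text
t: 9.2
tool_pos: [0.4588, -0.0882, 0.0782]
orientation: [1.148, 1.241, -1.144]
force: [-0.8, 0.7, 4.1]
opening: 0.0503
```

jog_arm([
  [-0.1,0,0,0,0,0,0.46],
  [-0.1,0,0,0,0,0,0.46],
])

```text
t: 9.45
tool_pos: [0.4589, -0.0882, 0.0792]
orientation: [1.148, 1.241, -1.144]
force: [-0.8, 1.0, 3.4]
opening: 0.05
```

jog_arm([
  [-0.1,0,0,0,0,0,0.46],
  [-0.1,0,0,0,0,0,0.46],
])

```text
t: 9.7
tool_pos: [0.4588, -0.0881, 0.0802]
orientation: [1.148, 1.241, -1.144]
force: [-0.7, 0.7, 2.7]
opening: 0.0504
```

jog_arm([
  [-0.1,0,0,0,0,0,0.46],
  [-0.1,0,0,0,0,0,0.46],
])

```text
t: 9.95
tool_pos: [0.4588, -0.0882, 0.0812]
orientation: [1.148, 1.241, -1.144]
force: [-0.4, 1.1, 2.4]
opening: 0.0504
```

jog_arm([
  [-0.15,0,0,0,0,0,0.46],
  [-0.15,0,0,0,0,0,0.46],
])

```text
t: 10.2
tool_pos: [0.4587, -0.0882, 0.0826]
orientation: [1.147, 1.242, -1.144]
force: [-0.1, -0.0, -0.8]
opening: 0.0508
```

jog_arm([
  [-2,0,0,0,0,0,0.46],
  [-6,0,0,0,0,0,0.46],
  [-9,0,0,0,0,0,0.46],
  [-12,-4,3,0,0,0,0.46],
  [-12,-8,6,0,0,0,0.46],
])

```text
t: 10.82
tool_pos: [0.3838, -0.1555, 0.205]
orientation: [1.146, 1.238, -1.141]
force: [0.0, 0.1, 0.7]
opening: 0.05
```

jog_arm([
  [0,-1,5,0,0,0,0.46],
  [0,-2,10,0,0,0,0.46],
  [0,-3,15,0,0,0,0.46],
  [0,-4,20,0,0,0,0.46],
  [0,-4,20,0,0,0,0.46],
])

```text
t: 11.45
tool_pos: [0.3599, -0.3608, 0.205]
orientation: [1.148, 1.237, -1.145]
force: [0.8, 0.9, 0.1]
opening: 0.0503
```

```bash
python3 look.py z; python3 -c "
from go import *
from plant import optics
print({k:robot.read_state()[k] for k in('t','tool_pos','force','dq')})
a=optics.read_camera('top')['frame'][:,:,::-1]
cv2.imwrite('pics/z_t.png',cv2.resize(a[120:280,200:400],None,fx=3.7,fy=3.7,interpolation=cv2.INTER_CUBIC))"
```

```text
{'t': 11.55, 'tool_pos': array([ 0.36068522, -0.35817348,  0.20522474]), 'force': array([-0.71951272,  0.61248472,  0.17436076]), 'dq': array([ 0.02770022, -0.0249719 ,  0.01558509,  0.00148668,  0.0022698 ,
        0.00324352])}
```

View pics/z_s.png

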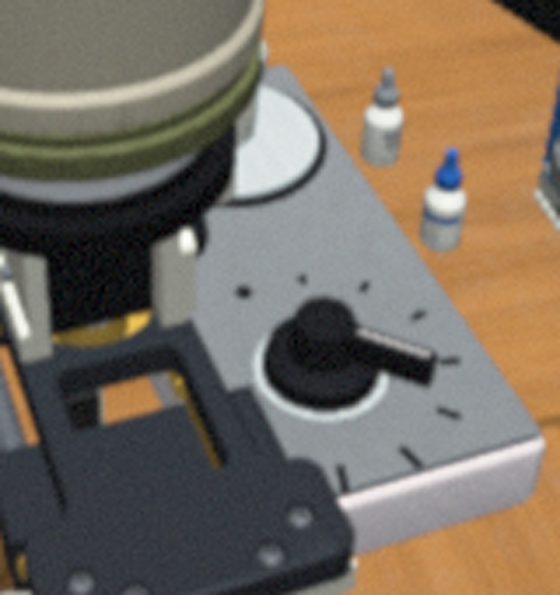

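View pics/z_t.png

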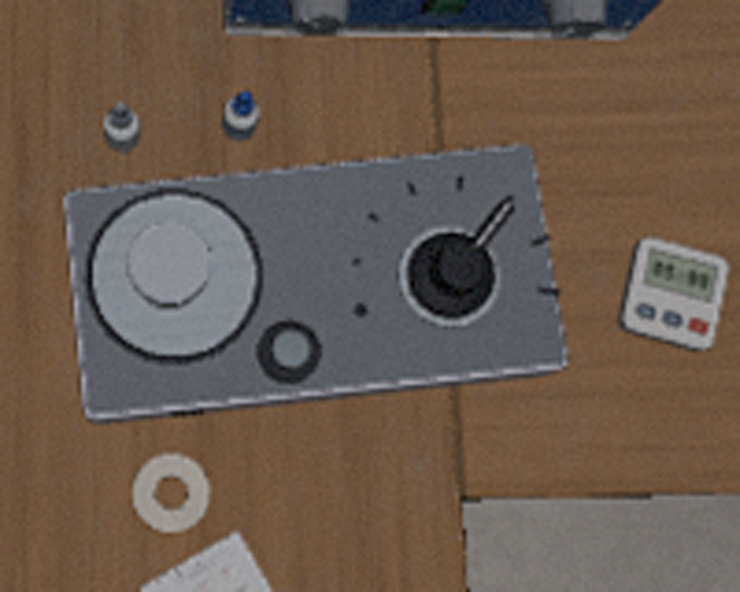

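The top view shows the lever tip at (510,200), covering bar 5. Bars 1–4, 6 and 7 are uncovered, and the pot, droppers and tape are in place. The button is up and nothing is touching, so I'm handing in.

```bash
python3 -c "
import cv2,numpy as np
from plant import optics,ticket
a=cv2.imread('pics/top0.png').astype(int);b=optics.read_camera('top')['frame'][:,:,::-1].astype(int)
for n,(x,y,w,h) in dict(pot=(222,170,50,50),drop=(225,140,50,25),tape=(230,238,32,30),btn=(268,204,22,22)).items(): print(n,np.abs(a-b)[y:y+h,x:x+w].mean().round(1))
ticket.close_job()"
```

```text
pot 2.7
drop 2.9
tape 2.7
btn 3.1
the job is handed in; nothing more can be done
```

The selector is on the fifth bar, the start button has been pressed fully down and is back up, and the job is handed in at about 11.6 s.

- **Selector:** It started at position 2. I pushed it clockwise with the closed fingertips, one click at a time, to 3, 4 and 5. The last top view shows the lever covering bar 5, with bars 1–4, 6 and 7 uncovered. The side view agrees with the projected position for bar 5 to within a few pixels.
- **Start button:** I pressed it with one finger of the half-open gripper. It reached a hard stop, where the force rose from about 12 to 20 N with only 0.2 mm of movement. That is firmer than the 5 N needed, because I was confirming the stop. On release the spring force fell from about 4 N to zero over about 6 mm, which matches the full travel.
- **Other objects:** Before-and-after top pictures of the pot, droppers, tape and button differ only by about the noise level. The robot was clear of everything at hand-in.

**Disagreement:** The tool height at the button's stop read 76 mm, where I expected 72 mm. It left the button at about 82 mm, against the stated 78 mm. This looks like a constant offset of about 4 mm, and the measured travel was right. I did not trace the cause.

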